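# Gauge the bores of three die pillars and reject the blind one

## Task

One of the three steel pillars standing in the orange pallet was drilled blind by mistake, and they look alike. Take the gauge from its stand and, beginning at the blue end of the pallet and going along the row, push its pin gently down the bore of every pillar until it stops. Then put the gauge back in its stand and stand the blind pillar upright in the red tray, leaving the through-bored ones in their nests and the bottle, jar and screwdriver alone.

Things in the scene. Friction and masses are not known exactly. Their poses are not given: they have to be found in the camera images.
- pallet: Orange plate, 100 x 260 x 15 mm, fixed to the bench, with a blue stripe and dot at its +y end. Origin: centre of its underside; x across the row, y along the row towards the blue end.
- nest_1 (a point): Centre of the floor of the round nest nearest the blue end of the pallet. Nests are 34.5 diameter, 6 deep (floor 9 above the bench), 80 apart along the pallet's y.
- nest_2 (a point): The same point of the middle nest.
- nest_3 (a point): The same point of the nest farthest from the blue end.
- pillar_a: A pillar standing in one of the three pallet nests; which nest is drawn anew each time. Plain steel cylinder, 32 diameter, 45 high, 0.2 kg, with a 10 diameter bore in the middle of its top. Outwardly the same as the other two. Two of the three pillars are bored right through, one is blind: its bore ends 22 below the top. Origin: centre of the underside; z along the bore, up.
- pillar_b: A pillar standing in one of the three pallet nests; which nest is drawn anew each time. Plain steel cylinder, 32 diameter, 45 high, 0.2 kg, with a 10 diameter bore in the middle of its top. Outwardly the same as the other two. Two of the three pillars are bored right through, one is blind: its bore ends 22 below the top. Origin: centre of the underside; z along the bore, up.
- pillar_c: A pillar standing in one of the three pallet nests; which nest is drawn anew each time. Plain steel cylinder, 32 diameter, 45 high, 0.2 kg, with a 10 diameter bore in the middle of its top. Outwardly the same as the other two. Two of the three pillars are bored right through, one is blind: its bore ends 22 below the top. Origin: centre of the underside; z along the bore, up.
- gauge: Pin gauge, 0.1 kg, standing upright in the hole of its stand: yellow square handle 18 x 18 x 50 (from 4 to 54 above the origin, sides along x and y), brass flange 26 diameter, 4 thick under it, and below that a dark pin 5 diameter, 38 long. Origin: centre of the flange's underside, where the pin begins; z up along the handle.
- gauge_tip (a point): The lower end of the gauge's pin, 38 below the gauge's origin. In a through bore the pin goes in all 38 until the flange rests on the pillar's top; in the blind bore it stops with 16 of the pin still showing.
- stand: Grey block 60 x 60 x 50 high, fixed, with a hole of 14 diameter, 44 deep, in the middle of its top; the gauge's flange rests on its top. Origin: centre of the underside.
- tray: Open red reject tray, 140 x 140 x 25 high outside, walls and floor 4 thick, fixed, empty. Origin: centre of the underside.
- bottle: White bottle with blue cap, 56 diameter, 130 high, loose bystander. Origin: centre of the underside.
- jar: Amber jar with black lid, 60 diameter, 70 high, loose bystander. Origin: centre of the underside.
- screwdriver: Screwdriver lying on the bench beyond the pallet, about 200 long, loose bystander. Its x runs from handle to blade.

How it is judged:
By the outcome, as a careful person would: the job done as asked, in the order asked, and still so for the second after the job is handed in, with the robot touching nothing.
It also fails if it takes over 67 s, if anything falls off the work surface, if the arm or the gripper's body presses on something with over 40 N, if the wrist force passes 120 N, or if a joint passes its speed limit or range.

## Robot

A 6-joint arm with a two-finger parallel gripper is mounted at the origin on the work surface. World frame = base frame: x ahead of the robot, y to its left, z up, the work surface at z = 0. Lengths are in m, angles in degrees, forces in N, time in s.
With the tool pointing down it reaches from about 0.375 to 0.75 m from the base axis. Payload 9 kg.
Tool frame: the origin (TCP) lies midway between the tips of the shut fingers; the grasp point (between the pads) lies 19 mm behind it (ctrl.grip_depth is the distance from the TCP to the grasp point, in m); z points along the fingers, y is the line along which they close (so a half turn about z gives the same grasp; the last joint's range is limited). The gripper opens to 85 mm and grips with 20 to 120 N. Pads are 22 mm wide; open, the fingers measure 114 mm over their backs; the gripper's body (76 mm by 85 mm) begins 54 mm behind the grasp point. The pads swing forward as they close: fully open they stand 13 mm farther back than shut.
Start: joints at [57.428, 5.964, 5.575, 89.605, 0, 77.527], TCP at [0.206, 0.563, 0.231] pointing down, gripper open.
Joint ranges: [-171.21, 171.21], [-48.23, 106.86], [-62.78, 66.21], [-105.2, 120.99], [-86.42, 89.51], [-180, 180]. Speed limits (degrees/s): [127.2, 127.2, 147.25, 180, 180, 180].

## Interface

Orientations are given as [roll, pitch, yaw] about the fixed x, y, z axes, in that order (R = Rz(yaw) Ry(pitch) Rx(roll)).
In Python, from workcell import ctrl gives the robot as it stands.
- The arm moves only by the shell command python3 jog.py [FORCE], which reads ROWS from standard input. ROWS is a JSON list of rows, 1 to 8 of them, each of 5 numbers: the finger opening in m, then dx, dy, dz in units of 25 mm, then a turn about the tool's z in degrees; each row is the pose to reach, as a shift and turn from the pose commanded when the command began, along the tool's axes at that moment; what a row does not reach only later rows make up. A row lasts 1/12 s, in which the tool goes at most 0.0417 m and 7.16 degrees, less where a joint would pass 70% of its speed; a pose out of reach is approached as far as the arm can. The fingers move at their own pace and stop on an object; FORCE is the grip in N (left out, the last holds). Time passes only in rows, so rows that do not move let the fingers close. It prints the time, the measured TCP pose, the force, the opening and the grip force at its end. Input that does not fit is refused with a message, and nothing moves.
- ctrl.get_obs(): the state, without advancing time (a new reading comes with each control period).
- ctrl.get_image(name): name is "side" or "top" or "wrist"; returns the picture (420x560x3 uint8, red, green, blue); there is no depth.
- ctrl.camera_info(name): a dict with "camera_matrix" (3x3 intrinsics, pixels), "dist_coeffs" ([k1, k2, p1, p2, k3] as OpenCV has them; the pictures are not rectified), "R" (3x3) and "t" (3): a world point X has camera coordinates R X + t. Camera axes: x right, y down, z forward; pixel columns grow to the right and rows downward; lengths in m; the calibration is good to about 2 mm. A picture is of the moment at which its call begins: read the wrist's pose just before it. camera_info takes no time and is no camera call; for the wrist camera it gives the pose at the moment of the call.
- ctrl.sign_off(): hands the job in; it is judged then, once.
The state is a dict: "time": time; "qpos": joint angles; "joint_velocities": joint speeds; "tau": joint torques, N m; "tcp_pos": TCP position; "tcp_rot": TCP orientation; "ft_force": force on the tool from outside, world axes, zero at the start; "ft_torque": the same for the moment, N m; "opening": finger opening in m; "finger_force": force on a finger pad.
Only numpy, scipy, OpenCV 4.12 (cv2) and the standard library are available. Lean on these libraries where they do the work, as an engineer would, in place of code of your own. Each camera call takes 0.05 s, during which the arm holds its last target. There are 200 camera calls.

## Working session

There is one attempt and no reset: what is moved stays moved. The work goes in short steps, Python scripts to look and compute and a shell command to move; the robot and the scene stay as the last step left them, time stands still between calls to the robot, and variables do not carry over. Pictures are saved under pics/ and viewed, at most 10 in all, crops included, and the job is handed in when it is done.

```bash
ls; mkdir -p pics; python3 - <<'E'
from workcell import ctrl
import cv2,numpy as np
o=ctrl.get_obs();print(o)
for n in("top","side"):
    im=ctrl.get_image(n);cv2.imwrite(f"pics/{n}0.png",im[:,:,::-1]);c=ctrl.camera_info(n);print(n,c)
E
```

```text
jog.py
pics
workcell.py
{'time': 0.0, 'qpos': array([ 5.74288404e+01,  5.99775475e+00,  5.52760485e+00,  8.96058007e+01,
       -5.13900122e-04,  7.75283390e+01]), 'joint_velocities': array([-0.06482903, -0.02030468, -0.06349815,  0.02749499,  0.01634104,
       -0.06236291]), 'tau': array([ 1.31019831e-03, -5.56932306e+01,  5.03647614e+01,  1.68783573e-02,
       -5.14310250e-04, -3.83267127e-05]), 'tcp_pos': array([0.20598279, 0.56317581, 0.2305364 ]), 'tcp_rot': array([-1.79925731e+02, -1.59002560e-02,  1.59900491e+02]), 'ft_force': array([ 0.33869258, -1.24486994, -0.15547377]), 'ft_torque': array([-0.00791537, -0.01969845, -0.03414795]), 'finger_force': 0.0, 'opening': 0.08505195872151891}
top {'camera_matrix': array([[431.00350488,   0.        , 281.12642427],
       [  0.        , 431.00350488, 204.7651789 ],
       [  0.        ,   0.        ,   1.        ]]), 'dist_coeffs': array([-0.06551802,  0.        ,  0.        ,  0.        ,  0.        ]), 'R': array([[ 0.01012303, -0.99986369,  0.01304331],
       [-0.98710875, -0.01207582, -0.15959476],
       [ 0.15973051, -0.01125958, -0.98709644]]), 't': array([-0.01333335,  0.61074419,  0.93398401])}
side {'camera_matrix': array([[472.87087418,   0.        , 290.96231667],
       [  0.        , 472.87087418, 211.81425428],
       [  0.        ,   0.        ,   1.        ]]), 'dist_coeffs': array([-0.14531549,  0.        ,  0.        ,  0.        ,  0.        ]), 'R': array([[ 0.99850565, -0.05365426, -0.0103771 ],
       [-0.04616466, -0.72652742, -0.68558496],
       [ 0.0292453 ,  0.68503951, -0.72791866]]), 't': array([-0.5884434 ,  0.09785639,  0.97765099])}
```
View pics/top0.png

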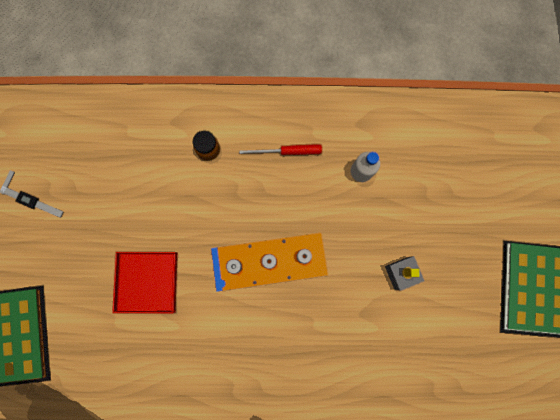

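View pics/side0.png

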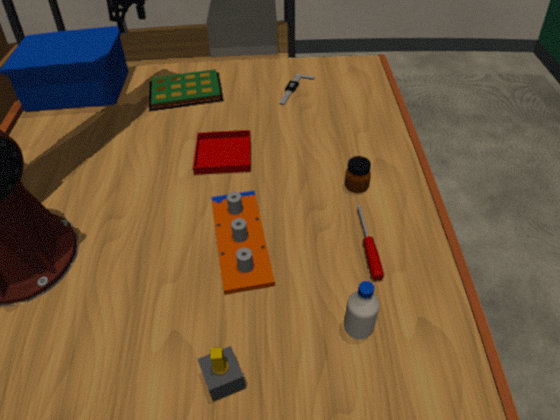

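The top view shows the pallet with its blue end on the left (+y) and pillars at about (234,266), (269,261) and (305,256). The gauge and stand are at (405,273) and the tray at (145,282). The side view agrees with this. Next I'll measure both views.

```bash
cat > h.py <<'E'
from workcell import ctrl
import cv2,numpy as np
def ray(n,px,c=None):
    c=c or ctrl.camera_info(n)
    u=cv2.undistortPoints(np.array(px,float).reshape(-1,1,2),c["camera_matrix"],c["dist_coeffs"]).reshape(-1,2)
    d=np.c_[u,np.ones(len(u))]@c["R"]
    return -c["R"].T@c["t"],d
def onz(n,px,z,c=None):
    o,d=ray(n,px,c);return o+d*((z-o[2])/d[:,2])[:,None]
def blobs(im,lo,hi,roi=None,amin=8):
    hsv=cv2.cvtColor(im,cv2.COLOR_RGB2HSV);m=cv2.inRange(hsv,lo,hi)
    if roi:
        k=np.zeros_like(m);x0,y0,x1,y1=roi;k[y0:y1,x0:x1]=255;m&=k
    cs,_=cv2.findContours(m,cv2.RETR_EXTERNAL,cv2.CHAIN_APPROX_NONE)
    return sorted([c for c in cs if cv2.contourArea(c)>=amin],key=cv2.contourArea,reverse=True)
def tool(dx,dy,dz=0):
    "world shift -> tool axes"
    from scipy.spatial.transform import Rotation as R
    return R.from_euler("xyz",ctrl.get_obs()["tcp_rot"],degrees=True).inv().apply([dx,dy,dz])
E
python3 - <<'E'
from h import *
np.set_printoptions(precision=4,suppress=True)
T=cv2.imread("pics/top0.png")[:,:,::-1].copy();S=cv2.imread("pics/side0.png")[:,:,::-1].copy()
def show(n,im,name,lo,hi,roi,z,k=1):
    for c in blobs(im,lo,hi,roi)[:k]:
        r=cv2.minAreaRect(c);p=onz(n,cv2.boxPoints(r),z)
        print(n,name,cv2.contourArea(c),r,"\n",onz(n,[r[0]],z)[0],[np.linalg.norm(p[1]-p[0]).round(4),np.linalg.norm(p[2]-p[1]).round(4)],"dir",[np.degrees(np.arctan2(*(p[i+1]-p[i])[1::-1])).round(1) for i in(0,1)])
for n,im,rois in(("top",T,[(100,240,190,320),(205,225,335,300),(385,250,430,300)]),("side",S,[(185,125,260,180),(205,185,280,295),(190,340,250,400)])):
    show(n,im,"tray",(0,150,60),(6,255,255),rois[0],.025)
    show(n,im,"pallet",(7,180,100),(20,255,255),rois[1],.015)
    show(n,im,"yellow",(24,150,60),(35,255,255),rois[2],.104,2)
    show(n,im,"steel",(0,0,110),(179,60,255),rois[1],.054,3)
    show(n,im,"bore",(0,0,0),(179,255,90),rois[1],.054,6)
a=cv2.resize(T[235:300,200:440],None,fx=3.3,fy=3.3,interpolation=cv2.INTER_CUBIC)
b=cv2.resize(S[180:400,190:290],None,fx=2.6,fy=2.6)
v=np.zeros((600,800,3),np.uint8);v[:a.shape[0],:a.shape[1]]=a[:,:800]
b2=cv2.resize(S[180:300,200:290],None,fx=3,fy=3);v[220:220+b2.shape[0],:b2.shape[1]]=b2
b3=cv2.resize(S[335:400,190:255],None,fx=5,fy=5);v[220:220+b3.shape[0],300:300+b3.shape[1]]=b3
cv2.imwrite("pics/crop1.png",v[:,:,::-1])
E
```

```text
top tray 3663.0 ((144.5, 282.5), (61.0, 63.0), 90.0) 
 [0.4313 0.3032 0.025 ] [np.float64(0.1466), np.float64(0.1375)] dir [np.float64(-89.1), np.float64(-177.5)]
top pallet 4425.0 ((272.0389404296875, 260.96484375), (43.822792053222656, 105.6577377319336), 81.63410949707031) 
 [0.4844 0.0128 0.015 ] [np.float64(0.2464), np.float64(0.1014)] dir [np.float64(-81.0), np.float64(-171.8)]
top yellow 54.0 ((412.0, 272.5), (7.0, 12.0), 90.0) 
 [ 0.4597 -0.2852  0.104 ] [np.float64(0.0259), np.float64(0.0148)] dir [np.float64(-89.8), np.float64(178.0)]
top steel 135.0 ((268.5, 260.5), (13.0, 13.0), 0.0) 
 [0.4841 0.0204 0.054 ] [np.float64(0.0288), np.float64(0.029)] dir [np.float64(0.9), np.float64(-89.4)]
top steel 128.5 ((233.5, 266.0), (12.0, 13.0), 90.0) 
 [0.4711 0.0979 0.054 ] [np.float64(0.0289), np.float64(0.0265)] dir [np.float64(-89.3), np.float64(-178.7)]
top steel 127.5 ((304.0, 255.5), (13.0, 12.0), 90.0) 
 [ 0.496  -0.0586  0.054 ] [np.float64(0.0269), np.float64(0.0289)] dir [np.float64(-89.4), np.float64(-180.0)]
side tray 2117.0 ((221.30104064941406, 151.6226806640625), (41
[... 1684 characters left out ...]
14642334, 14.302711486816406), 80.53767395019531) 
 [0.4747 0.0678 0.054 ] [np.float64(0.0306), np.float64(0.0415)] dir [np.float64(9.7), np.float64(-82.2)]
side bore 59.5 ((249.06756591796875, 287.9053955078125), (2.46598482131958, 50.799285888671875), 80.53767395019531) 
 [ 0.5059 -0.1393  0.054 ] [np.float64(0.0926), np.float64(0.0055)] dir [np.float64(8.3), np.float64(-83.9)]
side bore 11.0 ((243.5, 253.5), (3.0, 5.0), 90.0) 
 [ 0.4948 -0.0587  0.054 ] [np.float64(0.0097), np.float64(0.0074)] dir [np.float64(-3.4), np.float64(-89.4)]
side bore 9.5 ((238.0, 223.5), (3.0, 4.0), 90.0) 
 [0.4824 0.0202 0.054 ] [np.float64(0.0083), np.float64(0.0083)] dir [np.float64(-3.6), np.float64(-88.9)]
```

View pics/crop1.png

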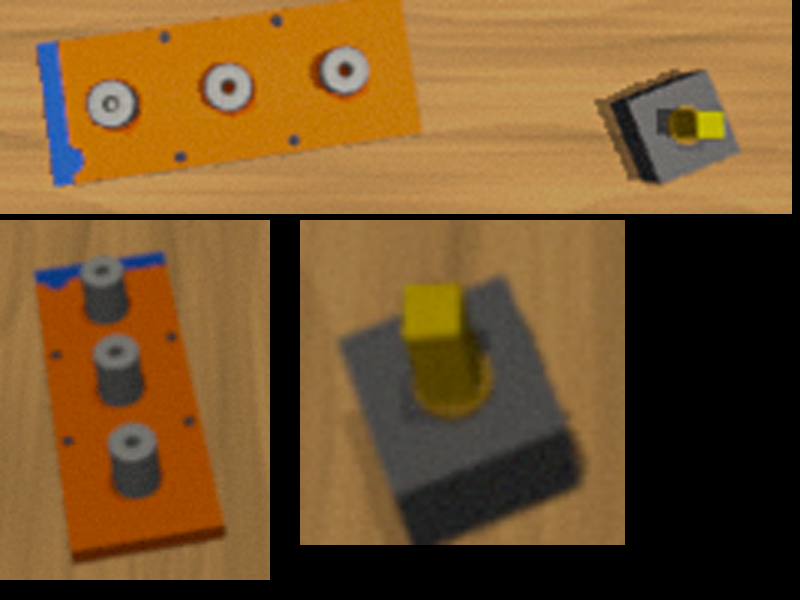

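The crops show the pillar bores clearly; the one at the blue end looks shallow, but gauging will settle that. The gauge handle's top face is at about (415,273) in top and (216.6,353) in side, and its sides lie roughly along world x and y. Next: triangulate the handle and plan the transit.

```bash
python3 - <<'E'
from h import *
np.set_printoptions(precision=4,suppress=True)
T=cv2.imread("pics/top0.png")[:,:,::-1].copy();S=cv2.imread("pics/side0.png")[:,:,::-1].copy()
P=[]
for n,im,roi in(("top",T,(385,250,430,300)),("side",S,(190,340,250,400))):
    c=blobs(im,(24,150,150),(35,255,255),roi)[0];r=cv2.minAreaRect(c);print(n,r,onz(n,[r[0]],.104),cv2.contourArea(c))
    P.append(ray(n,[r[0]]))
A=np.c_[P[0][1][0],-P[1][1][0]];s=np.linalg.lstsq(A,P[1][0]-P[0][0],rcond=None)[0]
print("tri",P[0][0]+P[0][1][0]*s[0],P[1][0]+P[1][1][0]*s[1])
p=ctrl.get_obs()["tcp_pos"]
for w in((.50,.12,.23),(.46,-.29,.20)):print(w,tool(*(np.array(w)-p)))
E
```

```text
top ((414.5, 272.5), (7.0, 7.0), 90.0) [[ 0.4597 -0.2906  0.104 ]] 45.5
side ((215.5, 352.5), (9.0, 9.0), 90.0) [[ 0.4583 -0.2909  0.104 ]] 76.5
tri [ 0.4597 -0.2906  0.1039] [ 0.4583 -0.2909  0.104 ]
(0.5, 0.12, 0.23) [-0.4284 -0.3152  0.0009]
(0.46, -0.29, 0.2) [-0.5317 -0.7139  0.0313]
```

Careful with the scale: shifts go in units of 25 mm. That gives: -0.428 m is -17.12, -0.315 m is -12.6.

```bash
R="x"; echo '[[0.06, -17.12, -12.6, 0, -20], [0.06, -17.12, -12.6, 0, -20], [0.06, -17.12, -12.6, 0, -20], [0.06, -17.12, -12.6, 0, -20], [0.06, -17.12, -12.6, 0, -20], [0.06, -17.12, -12.6, 0, -20], [0.06, -17.12, -12.6, 0, -20], [0.06, -17.12, -12.6, 0, -20]]' | python3 jog.py 40
cat > to.py <<'E'
import sys
from h import *
from scipy.spatial.transform import Rotation as R
a=[float(v) for v in sys.argv[1:]]
o=ctrl.get_obs();r=R.from_euler("xyz",o["tcp_rot"],degrees=True)
y=a[3] if len(a)>3 else o["tcp_rot"][2]
rv=(r.inv()*R.from_euler("xyz",[180,0,y],degrees=True)).as_rotvec(degrees=True)
print("shift",r.inv().apply(np.array(a[:3])-o["tcp_pos"]).round(4),"rot",rv.round(2),"F",o["ft_force"].round(1),"open",round(o["opening"],4),"q",o["qpos"].round(0))
E
python3 to.py .46 -.2907 .20 180
```

```text
time: 0.77
tcp_pos: [0.3876, 0.289, 0.2312]
tcp_rot: [180.0, -0.0, 179.9]
ft_force: [1.1, 0.6, 0.4]
opening: 0.0599
finger_force: 0.0
shift [-0.0732 -0.5796  0.0311] rot [ 0.   -0.   -0.08] F [1.1 0.6 0.4] open 0.0599 q [ 21. -14. -14.  91.   0.  21.]
```

In the tool's units: -0.58 m is -23.2, -0.073 m is -2.92.

```bash
echo '[[0.06, -2.92, -23.2, 1.24, 0], [0.06, -2.92, -23.2, 1.24, 0], [0.06, -2.92, -23.2, 1.24, 0], [0.06, -2.92, -23.2, 1.24, 0], [0.06, -2.92, -23.2, 1.24, 0], [0.06, -2.92, -23.2, 1.24, 0], [0.06, -2.92, -23.2, 1.24, 0], [0.06, -2.92, -23.2, 1.24, 0]]' | python3 jog.py
python3 to.py .46 -.2907 .20 180
```

```text
time: 1.43
tcp_pos: [0.4277, -0.0415, 0.2135]
tcp_rot: [-180.0, 0.0, 179.9]
ft_force: [1.7, 0.1, -0.0]
opening: 0.06
finger_force: 0.0
shift [-0.0327 -0.2491  0.0135] rot [-0.    0.02 -0.11] F [ 1.7  0.1 -0. ] open 0.06 q [-23. -25. -24.  91.   0. -23.]
```

```bash
echo '[[0.06, -1.32, -9.96, 0.52, 0], [0.06, -1.32, -9.96, 0.52, 0], [0.06, -1.32, -9.96, 0.52, 0], [0.06, -1.32, -9.96, 0.52, 0], [0.06, -1.32, -9.96, 0.52, 0], [0.06, -1.32, -9.96, 0.52, 0], [0.06, -1.32, -9.96, 0.52, 0], [0.06, -1.32, -9.96, 0.52, 0]]' | python3 jog.py
python3 - <<'E'
from h import *
c=ctrl.camera_info("wrist");im=ctrl.get_image("wrist");cv2.imwrite("pics/w1.png",im[:,:,::-1]);print(c, ctrl.get_obs()["tcp_pos"])
for k in blobs(im,(24,150,60),(35,255,255))[:2]:
    r=cv2.minAreaRect(k);print(r,cv2.contourArea(k),onz("wrist",[r[0]],.104,c))
E
python3 to.py .46 -.2907 .20 180
```

```text
time: 2.1
tcp_pos: [0.4599, -0.2901, 0.1992]
tcp_rot: [179.9, -0.1, 179.7]
ft_force: [0.0, 1.2, -0.3]
opening: 0.0597
finger_force: 0.0
{'camera_matrix': array([[352.26695648,   0.        , 281.07568737],
       [  0.        , 352.26695648, 204.96882825],
       [  0.        ,   0.        ,   1.        ]]), 'dist_coeffs': array([-0.00386811,  0.        ,  0.        ,  0.        ,  0.        ]), 'R': array([[ 0.00518688,  0.99998274,  0.00275791],
       [ 0.96062233, -0.00574888,  0.27779792],
       [ 0.27780898,  0.0012084 , -0.96063558]]), 't': array([ 0.28742564, -0.47104087,  0.22079434])} [ 0.46017187 -0.28874783  0.19982053]
shift [ 0.0002 -0.002  -0.0002] rot [ 0.1  -0.07 -0.18] F [ 0.4 -0.2  0.3] open 0.06 q [-46.  -4.  -8.  86.   0. -46.]
```

View pics/w1.png

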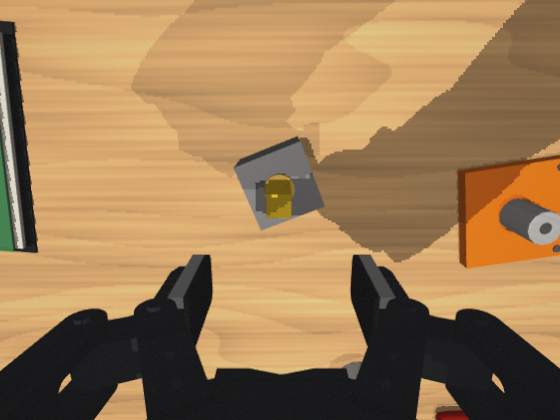

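The wrist view shows the stand at (280,185) with the gauge handle shaded at (279,200) between the fingers, sides along the image axes. I'll refine its position with a darker mask.

```bash
python3 - <<'E'
from h import *
im=cv2.imread("pics/w1.png")[:,:,::-1].copy()
c=ctrl.camera_info("wrist")
print(im[214,270:290:4],im[190,270:290:4], im[175:222:3,280].tolist())
for z,p in((.104,(.459,-.2907)),(.054,(.459,-.2907))):
    print([cv2.projectPoints(np.array([[p[0]+a,p[1]+b,z]]),cv2.Rodrigues(c["R"])[0],c["t"],c["camera_matrix"],c["dist_coeffs"])[0].ravel().round(1).tolist() for a in(-.009,.009) for b in(-.009,.009)])
for lo in(60,100):
  for k in blobs(im,(20,170,lo),(35,255,255),(225,130,330,235))[:3]:
    r=cv2.minAreaRect(k);print(lo,r,cv2.contourArea(k),cv2.boundingRect(k),onz("wrist",[r[0]],.104,c))
E
```

```text
[[141 114  25]
 [162 132  31]
 [163 134  30]
 [163 132  30]
 [162 134  32]] [[105  85  21]
 [103  84  16]
 [105  86  22]
 [102  83  23]
 [100  82  16]] [[176, 138, 62], [193, 150, 67], [104, 85, 21], [104, 84, 20], [103, 85, 17], [102, 83, 21], [102, 84, 21], [124, 101, 24], [123, 100, 22], [124, 101, 24], [123, 101, 23], [163, 133, 31], [163, 134, 35], [163, 133, 32], [165, 139, 29], [134, 131, 129]]
[[265.3, 192.6], [291.1, 192.5], [265.7, 217.1], [291.0, 217.0]]
[[267.8, 178.0], [289.3, 177.9], [268.1, 198.8], [289.3, 198.7]]
60 ((278.5, 198.0), (38.0, 25.0), 90.0) 883.0 (266, 179, 26, 39) [[ 0.45392494 -0.29052276  0.104     ]]
100 ((278.5, 198.0), (38.0, 25.0), 90.0) 883.0 (266, 179, 26, 39) [[ 0.45392494 -0.29052276  0.104     ]]
```

The projected handle matches the image to within about 1 px, so I'll descend over it.

```bash
echo '[[0.06, 0.04, -0.04, 1.6, 0], [0.06, 0.04, -0.04, 3.2, 0], [0.06, 0.04, -0.04, 4.6, 0], [0.06, 0.04, -0.04, 5.48, 0], [0.05, 0.04, -0.04, 5.48, 0], [0.05, 0.04, -0.04, 5.48, 0]]' | python3 jog.py 40
python3 to.py .459 -.2905 .062 180
```

```text
time: 2.65
tcp_pos: [0.4594, -0.2878, 0.0637]
tcp_rot: [179.9, -0.1, 180.0]
ft_force: [-0.6, 0.1, 0.9]
opening: 0.0498
finger_force: 0.0
shift [ 0.0004 -0.0027  0.0017] rot [ 0.08 -0.06 -0.02] F [-0.6  0.1  0.9] open 0.0498 q [-46.  -2. -20.  72.   0. -46.]
```

```bash
echo '[[0.03, 0, -0.08, 0.04, 0], [0.01, 0, -0.08, 0.04, 0], [0.01, 0, -0.08, 0.04, 0], [0.01, 0, -0.08, 0.04, 0], [0.01, 0, -0.08, 0.04, 0], [0.01, 0, -0.08, 0.04, 0]]' | python3 jog.py 40
python3 to.py .459 -.2905 .062 180
```

```text
time: 3.15
tcp_pos: [0.4608, -0.2925, 0.0651]
tcp_rot: [-179.9, 0.2, 179.9]
ft_force: [-0.6, 2.2, 7.9]
opening: 0.0176
finger_force: 39.5
shift [0.0018 0.002  0.0031] rot [-0.13  0.15 -0.1 ] F [-0.6  2.2  7.9] open 0.0176 q [-46.  -2. -19.  72.   0. -46.]
```

In the tool's units: -0.1 m is -4, -0.07 m is -2.8.

```bash
echo '[[0.01, 0, 0, -1.2, 0], [0.01, 0, 0, -2.8, 0], [0.01, 0, 0, -4, 0], [0.01, 0, 0, -4, 0], [0.01, 0, 0, -4, 0]]' | python3 jog.py 
python3 to.py .471 .0994 .15 180
```

```text
time: 3.57
tcp_pos: [0.4608, -0.2927, 0.1655]
tcp_rot: [-179.8, 0.2, 179.9]
ft_force: [-0.2, -0.8, -2.3]
opening: 0.0173
finger_force: 39.4
shift [-0.0094  0.3922  0.0142] rot [-0.2  0.2 -0.1] F [-0.2 -0.8 -2.3] open 0.0173 q [-46.  -4. -11.  82.   0. -46.]
```

In the tool's units: 0.392 m is 15.68, 0.01 m is 0.4.

```bash
echo '[[0.01, -0.36, 15.68, 0.4, 0], [0.01, -0.36, 15.68, 0.4, 0], [0.01, -0.36, 15.68, 0.4, 0], [0.01, -0.36, 15.68, 0.4, 0], [0.01, -0.36, 15.68, 0.4, 0], [0.01, -0.36, 15.68, 0.4, 0], [0.01, -0.36, 15.68, 0.4, 0], [0.01, -0.36, 15.68, 0.4, 0]]' | python3 jog.py 
python3 to.py .471 .0994 .125 180
```

```text
time: 4.23
tcp_pos: [0.4669, 0.0436, 0.1529]
tcp_rot: [180.0, -0.1, 179.9]
ft_force: [1.4, -1.1, -1.0]
opening: 0.0177
finger_force: 39.7
shift [-0.0041  0.0558  0.028 ] rot [ 0.02 -0.07 -0.12] F [ 1.4 -1.1 -1. ] open 0.0177 q [-11. -17. -24.  83.   0. -11.]
```

In the tool's units: 0.056 m is 2.24, 0.035 m is 1.4.

```bash
echo '[[0.01, -0.12, 1.4, 0.8, 0], [0.01, -0.16, 2.24, 1.12, 0], [0.01, -0.16, 2.24, 1.12, 0], [0.01, -0.16, 2.24, 1.12, 0], [0.01, -0.16, 2.24, 1.12, 0]]' | python3 jog.py 
python3 to.py .471 .0994 .125 180
python3 - <<'E'
from h import *
v=np.zeros((600,800,3),np.uint8)
for i,(n,(x,y)) in enumerate((("top",(190,215)),("side",(185,120)),("wrist",None and 0 or (200,100)))):
    im=ctrl.get_image(n);cv2.imwrite(f"pics/h1_{n}.png",im[:,:,::-1])
    if i<2: v[:400,i*400:i*400+400]=cv2.resize(im[y:y+100,x:x+100],None,fx=4,fy=4,interpolation=cv2.INTER_CUBIC)
    else: v[400:,:400]=cv2.resize(im[60:260,80:480],(400,200))
cv2.imwrite("pics/h1.png",v[:,:,::-1])
E
```

```text
time: 4.65
tcp_pos: [0.4716, 0.0973, 0.1256]
tcp_rot: [-180.0, -0.1, 179.9]
ft_force: [-0.2, -0.7, -0.3]
opening: 0.0173
finger_force: 39.7
shift [0.0006 0.0021 0.0006] rot [-0.01 -0.06 -0.09] F [-0.2 -0.7 -0.3] open 0.0173 q [ -4. -15. -25.  80.  -0.  -4.]
```

View pics/h1.png

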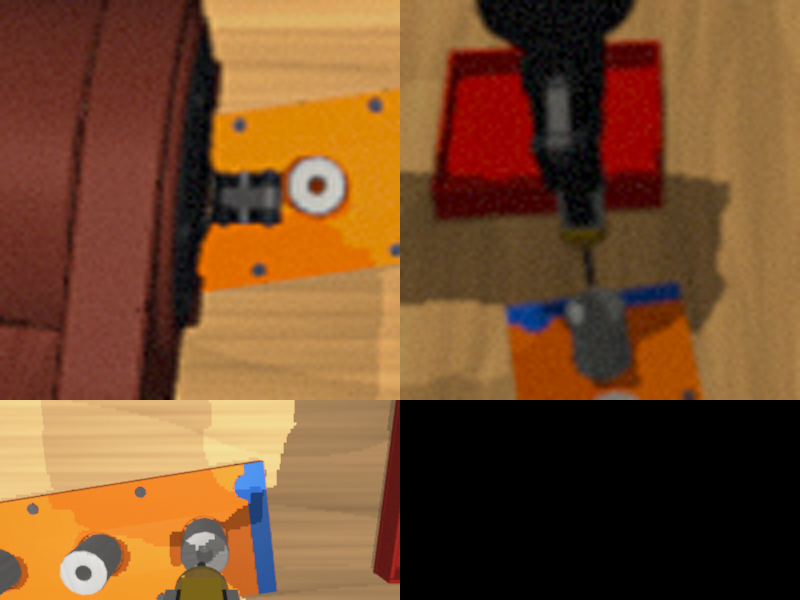

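The side view shows the pin above pillar 1's top, with the tip near (233,191). In the wrist view the pin is in line with the pillar's top. I'll zoom the wrist view with the expected projections drawn on it.

```bash
python3 - <<'E'
from h import *
c=ctrl.camera_info("wrist");s=ctrl.camera_info("side")
def pj(c,P):return cv2.projectPoints(np.array(P,float).reshape(-1,3),cv2.Rodrigues(c["R"])[0],c["t"],c["camera_matrix"],c["dist_coeffs"])[0].reshape(-1,2)
t=np.array([.471,.099,.1245])
im=cv2.imread("pics/h1_wrist.png");x0,y0=250,130;f=6
a=cv2.resize(im[y0:y0+100,x0:x0+80],None,fx=f,fy=f,interpolation=cv2.INTER_CUBIC)
th=np.linspace(0,2*np.pi,60)
ring=lambda p,r:np.c_[p[0]+r*np.cos(th),p[1]+r*np.sin(th),0*th+p[2]]
def dr(a,c,P,x0,y0,f,col):cv2.polylines(a,[np.int32(((pj(c,P)-[x0,y0]+.5)*f))],False,col,1)
si=cv2.imread("pics/h1_side.png");X0,Y0=210,165;F=7
b=cv2.resize(si[Y0:Y0+60,X0:X0+45],None,fx=F,fy=F,interpolation=cv2.INTER_CUBIC);b=cv2.convertScaleAbs(b,alpha=1.8)
for A,C,x,y,g in((a,c,x0,y0,f),(b,s,X0,Y0,F)):
    dr(A,C,ring((.471,.0994,.054),.016),x,y,g,(0,255,0))
    dr(A,C,ring((.471,.0994,.054),.005),x,y,g,(0,255,0))
    dr(A,C,ring(t-[0,0,.0135],.013),x,y,g,(255,255,0))
    dr(A,C,[t-[0,0,.0135],t-[0,0,.0515]],x,y,g,(0,0,255))
v=np.zeros((600,800,3),np.uint8);v[:600,:480]=a;v[:420,480:795]=b
cv2.imwrite("pics/h1z.png",v)
E
```

```text
(no output)
```

View pics/h1z.png

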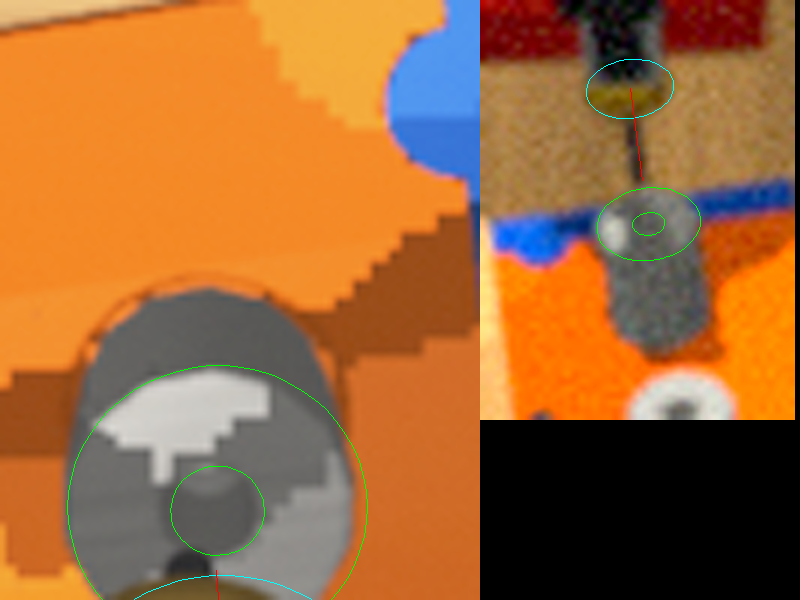

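The wrist view gives the offset: bore centre at column 211 of the crop, pin tip at 188, so the pin must go about 2.3 mm in +y. x agrees. I'll correct that, then enter the bore.

In the tool's units: 0.0023 m is 0.092, 0.026 m is 1.04.

```bash
echo '[[0.01, 0, 0.092, 0, 0], [0.01, 0, 0.092, 0, 0], [0.01, 0, 0.092, 0.6, 0], [0.01, 0, 0.092, 1.04, 0], [0.01, 0, 0.092, 1.04, 0]]' | python3 jog.py ; python3 to.py .471 .0990 .0835
echo '[[0.01, 0, 0, 0.12, 0], [0.01, 0, 0, 0.28, 0], [0.01, 0, 0, 0.44, 0], [0.01, 0, 0, 0.44, 0]]' | python3 jog.py; python3 to.py .471 .0990 .0835
```

```text
time: 5.22
tcp_pos: [0.4707, 0.0997, 0.0978]
tcp_rot: [180.0, -0.2, 179.9]
ft_force: [-0.0, -0.1, -2.3]
opening: 0.0176
finger_force: 39.8
shift [-0.0004 -0.0007  0.0143] rot [ 0.02 -0.18 -0.  ] F [-0.  -0.1 -2.3] open 0.0176 q [ -4. -14. -27.  77.   0.  -4.]
time: 5.55
tcp_pos: [0.4717, 0.0999, 0.0886]
tcp_rot: [180.0, -0.0, 179.9]
ft_force: [0.3, 0.5, -0.9]
opening: 0.0175
finger_force: 39.9
shift [ 0.0007 -0.0009  0.0051] rot [ 0.01 -0.04 -0.  ] F [ 0.3  0.5 -0.9] open 0.0175 q [ -4. -14. -28.  76.   0.  -4.]
```

In the bore freely. Now I'll feel for the bottom.

In the tool's units: 0.003 m is 0.12, 0.002 m is 0.08.

```bash
echo '[[0.01, 0, 0, 0.04, 0], [0.01, 0, 0, 0.08, 0], [0.01, 0, 0, 0.12, 0], [0.01, 0, 0, 0.12, 0]]' | python3 jog.py; echo '[[0.01, 0, 0, 0.04, 0], [0.01, 0, 0, 0.08, 0], [0.01, 0, 0, 0.08, 0]]' | python3 jog.py; echo '[[0.01, 0, 0, 0.04, 0], [0.01, 0, 0, 0.08, 0], [0.01, 0, 0, 0.08, 0]]' | python3 jog.py
```

```text
time: 5.88
tcp_pos: [0.472, 0.0999, 0.0862]
tcp_rot: [180.0, 0.0, 179.9]
ft_force: [0.3, 0.1, -1.1]
opening: 0.0173
finger_force: 39.9
time: 6.13
tcp_pos: [0.4723, 0.0999, 0.0848]
tcp_rot: [180.0, 0.0, 179.9]
ft_force: [-1.1, -0.3, 3.7]
opening: 0.0175
finger_force: 40.8
time: 6.38
tcp_pos: [0.4729, 0.0999, 0.0844]
tcp_rot: [-180.0, 0.1, 179.9]
ft_force: [-4.5, 0.3, 16.3]
opening: 0.0176
finger_force: 42.4
```

The pin stopped at TCP z ≈ 0.0845, close to the 0.0835 expected for the blind bore, so pillar 1 is blind. I'll withdraw and go to pillar 2, shifting by (0.0123, −0.0790) in the world.

In the tool's units: -0.079 m is -3.16, -0.0123 m is -0.492.

```bash
echo '[[0.01, 0, 0, -0.6, 0], [0.01, 0, 0, -1.8, 0], [0.01, 0, 0, -1.8, 0], [0.01, -0.248, -1.58, -1.8, 0], [0.01, -0.492, -3.16, -1.8, 0], [0.01, -0.492, -3.16, -1.8, 0], [0.01, -0.492, -3.16, -1.8, 0], [0.01, -0.492, -3.16, -1.8, 0]]' | python3 jog.py
python3 to.py .484 .0205 .126 180
cat > pin.py <<'E'
import sys
from h import *
def pj(c,P):return cv2.projectPoints(np.array(P,float).reshape(-1,3),cv2.Rodrigues(c["R"])[0],c["t"],c["camera_matrix"],c["dist_coeffs"])[0].reshape(-1,2)
px,py=map(float,sys.argv[1:3]);c=ctrl.camera_info("wrist");t=ctrl.get_obs()["tcp_pos"]
im=ctrl.get_image("wrist")[:,:,::-1];x0,y0,f=245,130,6
a=cv2.resize(im[y0:y0+100,x0:x0+80],None,fx=f,fy=f,interpolation=cv2.INTER_CUBIC)
th=np.linspace(0,2*np.pi,60)
for P,col in((np.c_[px+.016*np.cos(th),py+.016*np.sin(th),0*th+.054],(0,255,0)),(np.c_[px+.005*np.cos(th),py+.005*np.sin(th),0*th+.054],(0,255,0)),(np.c_[t[0]+.0025*np.cos(th),t[1]+.0025*np.sin(th),0*th+t[2]-.0515],(0,0,255))):
    cv2.polylines(a,[np.int32((pj(c,P)-[x0,y0]+.5)*f)],False,col,1)
cv2.imwrite(sys.argv[3],a)
E
python3 pin.py .484 .0203 pics/h2z.png
```

```text
time: 7.05
tcp_pos: [0.4841, 0.0209, 0.127]
tcp_rot: [180.0, -0.0, 179.8]
ft_force: [-0.7, 0.6, -1.4]
opening: 0.0173
finger_force: 40.0
shift [ 0.0001 -0.0004  0.001 ] rot [ 0.03 -0.01 -0.15] F [-0.7  0.6 -1.4] open 0.0173 q [-13. -14. -25.  80.   0. -13.]
```

View pics/h2z.png

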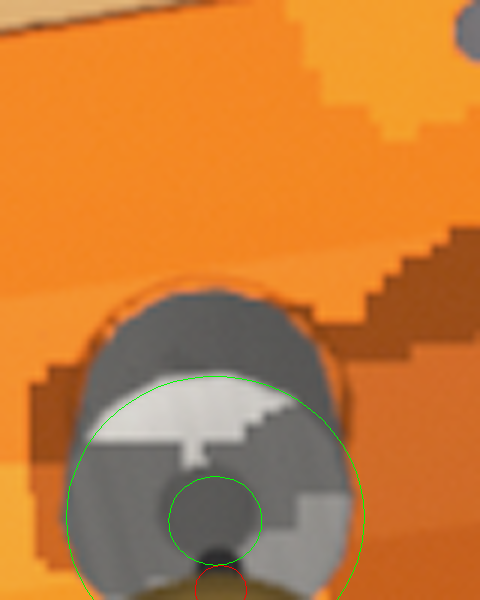

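The pin tip is at column 219 and the bore at 210, so −0.8 mm in y. The x relation is the same as at pillar 1. Probing.

In the tool's units: 0.028 m is 1.12, 0.015 m is 0.6.

```bash
echo '[[0.01, 0, -0.032, 0, 0], [0.01, 0, -0.032, 0, 0], [0.01, 0, -0.032, 0.6, 0], [0.01, 0, -0.032, 1.12, 0], [0.01, 0, -0.032, 1.12, 0]]' | python3 jog.py ; echo '[[0.01, 0, 0, 0.2, 0], [0.01, 0, 0, 0.4, 0], [0.01, 0, 0, 0.52, 0], [0.01, 0, 0, 0.52, 0]]' | python3 jog.py; echo '[[0.01, 0, 0, 0.04, 0], [0.01, 0, 0, 0.12, 0], [0.01, 0, 0, 0.2, 0], [0.01, 0, 0, 0.2, 0]]' | python3 jog.py
```

```text
time: 7.52
tcp_pos: [0.4825, 0.021, 0.0962]
tcp_rot: [179.9, -0.2, 180.0]
ft_force: [0.1, 0.1, -2.4]
opening: 0.0175
finger_force: 40.0
time: 7.85
tcp_pos: [0.4839, 0.0202, 0.0856]
tcp_rot: [180.0, -0.0, 179.9]
ft_force: [-0.8, 0.8, -1.9]
opening: 0.0175
finger_force: 40.1
time: 8.18
tcp_pos: [0.4841, 0.0201, 0.0809]
tcp_rot: [180.0, -0.0, 179.9]
ft_force: [-0.8, -0.2, -1.2]
opening: 0.0174
finger_force: 40.1
```

Past the blind depth with no force. I'll go on to the flange stop.

```bash
echo '[[0.01, 0, 0, 0.16, 0], [0.01, 0, 0, 0.32, 0], [0.01, 0, 0, 0.4, 0], [0.01, 0, 0, 0.4, 0]]' | python3 jog.py; echo '[[0.01, 0, 0, 0.04, 0], [0.01, 0, 0, 0.08, 0], [0.01, 0, 0, 0.08, 0]]' | python3 jog.py; echo '[[0.01, 0, 0, 0.04, 0], [0.01, 0, 0, 0.08, 0], [0.01, 0, 0, 0.08, 0]]' | python3 jog.py
```

```text
time: 8.52
tcp_pos: [0.4837, 0.0202, 0.0704]
tcp_rot: [180.0, -0.1, 179.9]
ft_force: [-0.7, -0.5, -1.2]
opening: 0.0177
finger_force: 40.1
time: 8.77
tcp_pos: [0.4843, 0.02, 0.0692]
tcp_rot: [180.0, 0.0, 179.9]
ft_force: [-1.1, -0.0, -0.7]
opening: 0.018
finger_force: 40.2
time: 9.02
tcp_pos: [0.4848, 0.02, 0.069]
tcp_rot: [-180.0, 0.1, 179.9]
ft_force: [-5.2, 1.0, 14.9]
opening: 0.0176
finger_force: 42.1
```

Flange seated at 0.069, so pillar 2 is a through bore. On to pillar 3.

In the tool's units: -0.079 m is -3.16, -0.06 m is -2.4.

```bash
echo '[[0.01, 0, 0, -0.8, 0], [0.01, 0, 0, -2.4, 0], [0.01, 0, 0, -2.4, 0], [0.01, -0.248, -1.58, -2.4, 0], [0.01, -0.492, -3.16, -2.4, 0], [0.01, -0.492, -3.16, -2.4, 0], [0.01, -0.492, -3.16, -2.4, 0], [0.01, -0.492, -3.16, -2.4, 0]]' | python3 jog.py
python3 to.py .4961 -.0589 .126 180
python3 pin.py .4961 -.0589 pics/h3z.png
```

```text
time: 9.68
tcp_pos: [0.4962, -0.0589, 0.1271]
tcp_rot: [180.0, -0.0, 179.9]
ft_force: [0.2, 0.7, -1.8]
opening: 0.0173
finger_force: 40.2
shift [0.0001 0.     0.0011] rot [ 0.03 -0.01 -0.15] F [ 0.2  0.7 -1.8] open 0.0173 q [-22. -11. -22.  79.   0. -22.]
```

View pics/h3z.png

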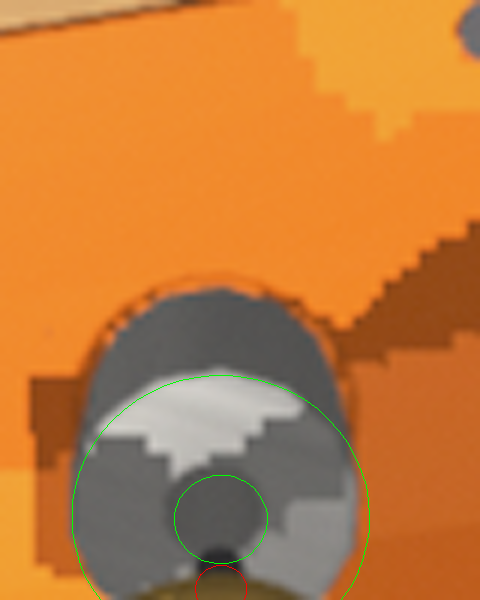

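The pin is centred on the bore (columns 219 and 216), so I'll probe pillar 3.

In the tool's units: 0.028 m is 1.12, 0.02 m is 0.8.

```bash
echo '[[0.01, 0, -0.012, 0.4, 0], [0.01, 0, -0.012, 0.8, 0], [0.01, 0, -0.012, 1.12, 0], [0.01, 0, -0.012, 1.12, 0]]' | python3 jog.py ; echo '[[0.01, 0, 0, 0.2, 0], [0.01, 0, 0, 0.4, 0], [0.01, 0, 0, 0.52, 0], [0.01, 0, 0, 0.52, 0]]' | python3 jog.py; echo '[[0.01, 0, 0, 0.04, 0], [0.01, 0, 0, 0.12, 0], [0.01, 0, 0, 0.2, 0], [0.01, 0, 0, 0.2, 0]]' | python3 jog.py
```

```text
time: 10.07
tcp_pos: [0.4949, -0.0582, 0.0964]
tcp_rot: [179.9, -0.2, 180.0]
ft_force: [-0.6, -0.1, -2.1]
opening: 0.0175
finger_force: 40.2
time: 10.4
tcp_pos: [0.496, -0.0591, 0.0854]
tcp_rot: [180.0, -0.0, 179.9]
ft_force: [0.2, -1.0, -1.6]
opening: 0.0174
finger_force: 40.2
time: 10.73
tcp_pos: [0.4962, -0.0592, 0.0809]
tcp_rot: [180.0, -0.0, 179.9]
ft_force: [-0.2, -0.0, -0.2]
opening: 0.0177
finger_force: 40.2
```

In the tool's units: 0.01 m is 0.4, 0.008 m is 0.32.

```bash
echo '[[0.01, 0, 0, 0.16, 0], [0.01, 0, 0, 0.32, 0], [0.01, 0, 0, 0.4, 0], [0.01, 0, 0, 0.4, 0]]' | python3 jog.py; echo '[[0.01, 0, 0, 0.04, 0], [0.01, 0, 0, 0.08, 0], [0.01, 0, 0, 0.08, 0]]' | python3 jog.py; echo '[[0.01, 0, 0, 0.04, 0], [0.01, 0, 0, 0.08, 0], [0.01, 0, 0, 0.08, 0]]' | python3 jog.py
```

```text
time: 11.07
tcp_pos: [0.4959, -0.0591, 0.0704]
tcp_rot: [180.0, -0.1, 179.9]
ft_force: [-0.3, 0.6, 0.0]
opening: 0.0177
finger_force: 40.2
time: 11.32
tcp_pos: [0.4964, -0.0593, 0.0692]
tcp_rot: [180.0, 0.0, 179.9]
ft_force: [0.2, 0.1, -1.1]
opening: 0.0172
finger_force: 40.4
time: 11.57
tcp_pos: [0.4969, -0.0594, 0.069]
tcp_rot: [-180.0, 0.1, 179.9]
ft_force: [-5.3, 0.4, 14.1]
opening: 0.0173
finger_force: 42.3
```

Pillar 3 is a through bore, so the blind one is in nest 1. Now I'll return the gauge to the pose where I took it, (0.4608, −0.2926).

```bash
echo '[[0.01, 0, 0, -1.2, 0], [0.01, 0, 0, -2.8, 0], [0.01, 0, 0, -3.8, 0], [0.01, 1.44, -9.32, -3.8, 0], [0.01, 1.44, -9.32, -3.8, 0], [0.01, 1.44, -9.32, -3.8, 0], [0.01, 1.44, -9.32, -3.8, 0], [0.01, 1.44, -9.32, -3.8, 0]]' | python3 jog.py
python3 to.py .4608 -.2926 .165 180
```

```text
time: 12.23
tcp_pos: [0.4636, -0.267, 0.1625]
tcp_rot: [-180.0, 0.0, 179.9]
ft_force: [0.5, 0.0, -0.6]
opening: 0.0175
finger_force: 40.4
shift [ 0.0028 -0.0256 -0.0025] rot [-0.02  0.04 -0.08] F [ 0.5  0.  -0.6] open 0.0175 q [-44.  -6. -13.  82.   0. -44.]
```

In the tool's units: -0.026 m is -1.04, 0.003 m is 0.12.

```bash
echo '[[0.01, 0.12, -1.04, 0, 0], [0.01, 0.12, -1.04, 0, 0], [0.01, 0.12, -1.04, 0, 0], [0.01, 0.12, -1.04, 0, 0]]' | python3 jog.py
python3 to.py .4608 -.2926 .12 180
python3 - <<'E'
from h import *
im=ctrl.get_image("wrist");cv2.imwrite("pics/s1.png",cv2.resize(im[90:260,180:380],None,fx=3.5,fy=3.5)[:,:,::-1])
E
```

```text
time: 12.57
tcp_pos: [0.461, -0.2906, 0.162]
tcp_rot: [180.0, -0.0, 179.9]
ft_force: [0.7, -0.1, -0.5]
opening: 0.0174
finger_force: 40.2
shift [ 0.0002 -0.002   0.042 ] rot [ 0.04 -0.01 -0.11] F [ 0.7 -0.1 -0.5] open 0.0174 q [-46.  -4. -11.  82.   0. -46.]
```

View pics/s1.png

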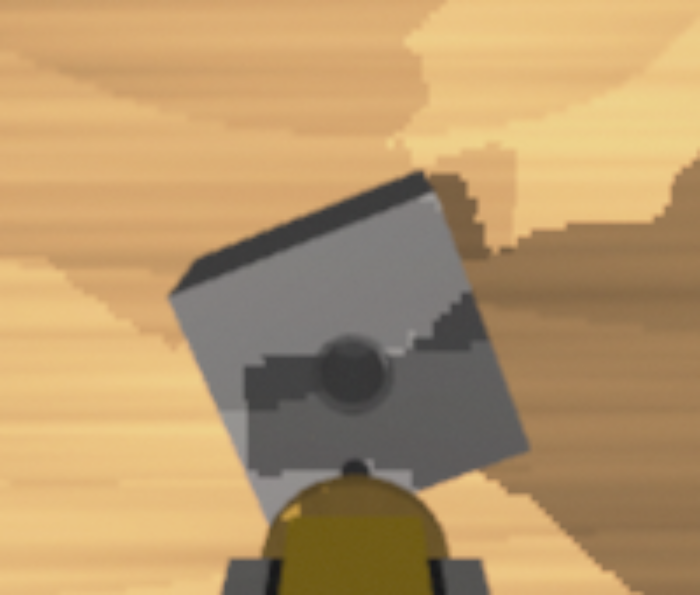

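The hole (column 353) and the pin (column 356) line up. Lowering.

In the tool's units: 0.09 m is 3.6, 0.08 m is 3.2.

```bash
echo '[[0.01, 0, -0.02, 1.4, 0], [0.01, 0, -0.02, 2, 0], [0.01, 0, -0.02, 2.6, 0], [0.01, 0, -0.02, 3.2, 0], [0.01, 0, -0.02, 3.6, 0], [0.01, 0, -0.02, 3.6, 0]]' | python3 jog.py; echo '[[0.01, 0, 0, 0.12, 0], [0.01, 0, 0, 0.24, 0], [0.01, 0, 0, 0.24, 0], [0.01, 0, 0, 0.24, 0]]' | python3 jog.py;  echo '[[0.01, 0, 0, 0.04, 0], [0.01, 0, 0, 0.08, 0], [0.01, 0, 0, 0.08, 0]]' | python3 jog.py
```

```text
time: 13.12
tcp_pos: [0.4605, -0.2895, 0.07]
tcp_rot: [179.9, -0.1, 180.0]
ft_force: [-0.3, 0.1, -1.7]
opening: 0.0174
finger_force: 40.3
time: 13.45
tcp_pos: [0.4614, -0.2918, 0.0668]
tcp_rot: [-180.0, 0.0, 179.9]
ft_force: [0.6, -0.2, -0.9]
opening: 0.0173
finger_force: 40.3
time: 13.7
tcp_pos: [0.4614, -0.2919, 0.0651]
tcp_rot: [-180.0, 0.0, 179.9]
ft_force: [-1.2, 1.5, 3.8]
opening: 0.0178
finger_force: 40.9
```

Seated. Releasing and rising.

In the tool's units: -0.105 m is -4.2, -0.07 m is -2.8.

```bash
echo '[[0.045, 0, 0, -0.04, 0], [0.045, 0, 0, -0.04, 0], [0.045, 0, 0, -0.04, 0], [0.045, 0, 0, -0.04, 0], [0.045, 0, 0, -1.2, 0], [0.05, 0, 0, -2.8, 0], [0.05, 0, 0, -4.2, 0], [0.05, 0, 0, -4.2, 0]]' | python3 jog.py
python3 to.py .471 .0992 .15 98.9
python3 - <<'E'
from h import *
P=[]
for n,roi in(("top",(385,250,430,300)),("side",(190,340,250,400))):
    im=ctrl.get_image(n)
    b=blobs(im,(24,150,90),(35,255,255),roi)
    for c in b[:2]:
        r=cv2.minAreaRect(c);print(n,r,onz(n,[r[0]],.104).round(4),cv2.contourArea(c))
E
```

```text
time: 14.37
tcp_pos: [0.4633, -0.2939, 0.1768]
tcp_rot: [-179.6, 0.4, 179.9]
ft_force: [1.5, -1.1, 1.7]
opening: 0.0499
finger_force: 0.0
shift [-0.0068  0.3932  0.0241] rot [-5.0e-02  6.1e-01  8.1e+01] F [ 1.5 -1.1  1.7] open 0.0499 q [-46.  -4. -10.  83.   0. -46.]
side ((217.5829315185547, 360.0536804199219), (22.55929946899414, 12.0130033493042), 77.90524291992188) [[ 0.4621 -0.3038  0.104 ]] 149.0
```

```bash
echo '[[0.05, -0.32, 15.68, 0.4, 81], [0.05, -0.32, 15.68, 0.4, 81], [0.05, -0.32, 15.68, 0.4, 81], [0.05, -0.32, 15.68, 0.4, 81], [0.05, -0.32, 15.68, 0.4, 81], [0.05, -0.32, 15.68, 0.4, 81], [0.05, -0.32, 15.68, 0.4, 81], [0.05, -0.32, 15.68, 0.4, 81]]' | python3 jog.py
python3 to.py .471 .0992 .13 98.9
```

```text
time: 15.13
tcp_pos: [0.4675, 0.0151, 0.1599]
tcp_rot: [-179.9, -0.1, 127.2]
ft_force: [0.6, 0.5, -1.2]
opening: 0.0501
finger_force: 0.0
shift [0.0648 0.0537 0.0299] rot [-0.08 -0.07 28.29] F [ 0.6  0.5 -1.2] open 0.0501 q [-14. -18. -24.  84.   0.  39.]
```

In the tool's units: 0.065 m is 2.6, 0.054 m is 2.16.

```bash
echo '[[0.05, 2.6, 2.16, 0.8, 28.3], [0.05, 2.6, 2.16, 0.8, 28.3], [0.05, 2.6, 2.16, 0.8, 28.3], [0.05, 2.6, 2.16, 0.8, 28.3], [0.05, 2.6, 2.16, 0.8, 28.3], [0.05, 2.6, 2.16, 0.8, 28.3], [0.05, 2.6, 2.16, 0.8, 28.3]]' | python3 jog.py
python3 to.py .471 .0992 .026 98.9
python3 - <<'E'
from h import *
c=ctrl.camera_info("wrist");im=ctrl.get_image("wrist");cv2.imwrite("pics/p1.png",im[:,:,::-1])
p=cv2.projectPoints(np.array([[.471,.0992,.054]]),cv2.Rodrigues(c["R"])[0],c["t"],c["camera_matrix"],c["dist_coeffs"])[0].ravel();print(p)
x,y=p.astype(int)
for k in blobs(im,(0,0,50),(179,75,255),(x-45,y-45,x+45,y+75),100)[:3]:
    print(cv2.contourArea(k),cv2.boundingRect(k),cv2.minEnclosingCircle(k))
E
```

```text
time: 15.72
tcp_pos: [0.4711, 0.0977, 0.1403]
tcp_rot: [-179.9, -0.0, 99.3]
ft_force: [-0.3, -0.2, 0.1]
opening: 0.05
finger_force: 0.0
shift [0.0015 0.0003 0.1143] rot [-0.1  -0.03  0.41] F [-0.3 -0.2  0.1] open 0.05 q [ -4. -15. -24.  81.   0.  77.]
[280.91933323 208.66429656]
1892.5 (259, 175, 45, 56) ((281.4131164550781, 202.52134704589844), 27.524534225463867)
355.5 (262, 268, 35, 15) ((279.0, 281.0), 17.02948570251465)
```

The pillar is centred between the fingers (column 281.5, expected 280.9). Descending.

Careful with the scale: shifts go in units of 25 mm. That gives: 0.116 m is 4.64, 0.1 m is 4.

```bash
echo '[[0.05, 0.04, 0, 1.4, 0], [0.05, 0.04, 0, 2.8, 0], [0.05, 0.04, 0, 4, 0], [0.05, 0.04, 0, 4.64, 0], [0.05, 0.04, 0, 4.64, 0], [0.05, 0.04, 0, 4.64, 0]]' | python3 jog.py; python3 to.py .471 .0992 .024 98.9; echo '[[0.01, 0, 0, 0, 0], [0.01, 0, 0, 0, 0], [0.01, 0, 0, 0, 0], [0.01, 0, 0, 0, 0], [0.01, 0, 0, 0, 0]]' | python3 jog.py 50
```

```text
time: 16.27
tcp_pos: [0.4709, 0.0984, 0.025]
tcp_rot: [-179.9, -0.0, 99.2]
ft_force: [1.2, -1.0, 0.7]
opening: 0.0502
finger_force: 0.0
shift [0.0008 0.0003 0.001 ] rot [-0.1  -0.03  0.33] F [ 1.2 -1.   0.7] open 0.0502 q [ -4. -11. -33.  69.   0.  77.]
time: 16.68
tcp_pos: [0.4724, 0.0984, 0.0275]
tcp_rot: [179.9, 0.0, 99.2]
ft_force: [-4.9, -0.7, 4.9]
opening: 0.0302
finger_force: 49.4
```

In the tool's units: -0.09 m is -3.6, -0.08 m is -3.2.

```bash
echo '[[0.01, 0, 0, -0.4, 0], [0.01, 0, 0, -1.6, 0], [0.01, 0, 0, -3.2, 0], [0.01, 0, 0, -3.6, 0], [0.01, 0, 0, -3.6, 0]]' | python3 jog.py; python3 to.py .4315 .298 .10; python3 - <<'E'
from h import *
for n,roi in(("top",(100,240,190,320)),):
    im=cv2.imread("pics/top0.png")[:,:,::-1].copy()
    k=blobs(im,(0,150,60),(6,255,255),roi)[0]
    q=cv2.approxPolyDP(k,6,True).reshape(-1,2);print(onz(n,q,.025).round(4),onz(n,q,.025).mean(0))
E
```

```text
time: 17.1
tcp_pos: [0.4747, 0.0984, 0.1208]
tcp_rot: [179.5, 0.1, 99.2]
ft_force: [1.0, -0.3, -2.1]
opening: 0.0303
finger_force: 50.1
shift [ 0.204  -0.0109  0.0203] rot [0.47 0.1  0.  ] F [ 1.  -0.3 -2.1] open 0.0303 q [ -4. -15. -26.  79.   0.  77.]
[[0.4996 0.3735 0.025 ]
 [0.3638 0.372  0.025 ]
 [0.3665 0.2326 0.025 ]
 [0.4972 0.2337 0.025 ]] [0.4317629 0.3029573 0.025    ]
```

In the tool's units: 0.209 m is 8.36, -0.01 m is -0.4.

```bash
echo '[[0.01, 8.36, -0.4, 0, 0], [0.01, 8.36, -0.4, 0, 0], [0.01, 8.36, -0.4, 0, 0], [0.01, 8.36, -0.4, 0, 0], [0.01, 8.36, -0.4, 0, 0], [0.01, 8.36, -0.4, 0, 0], [0.01, 8.36, -0.4, 0, 0], [0.01, 8.36, -0.4, 0, 0]]' | python3 jog.py; python3 to.py .432 .303 .03
```

```text
time: 17.77
tcp_pos: [0.4278, 0.3031, 0.1146]
tcp_rot: [-179.9, 0.0, 99.3]
ft_force: [-0.2, -0.8, -2.1]
opening: 0.0306
finger_force: 50.1
shift [-0.0007  0.0042  0.0846] rot [-0.06  0.03 -0.  ] F [-0.2 -0.8 -2.1] open 0.0306 q [ 21.  -7. -19.  78.  -0. 102.]
```

In the tool's units: 0.004 m is 0.16, 0.083 m is 3.32.

```bash
echo '[[0.01, 0, 0.16, 1.4, 0], [0.01, 0, 0.16, 2.6, 0], [0.01, 0, 0.16, 3.32, 0], [0.01, 0, 0.16, 3.32, 0], [0.01, 0, 0.16, 3.32, 0]]' | python3 jog.py; echo '[[0.01, 0, 0, 0.08, 0], [0.01, 0, 0, 0.2, 0], [0.01, 0, 0, 0.2, 0]]' | python3 jog.py; echo '[[0.01, 0, 0, 0.04, 0], [0.01, 0, 0, 0.08, 0], [0.01, 0, 0, 0.08, 0]]' | python3 jog.py
```

```text
time: 18.18
tcp_pos: [0.4319, 0.3024, 0.0318]
tcp_rot: [-179.9, 0.0, 99.1]
ft_force: [-0.5, 0.1, -0.0]
opening: 0.03
finger_force: 50.1
time: 18.43
tcp_pos: [0.4332, 0.304, 0.0285]
tcp_rot: [179.9, -0.0, 99.2]
ft_force: [-0.4, -0.5, -1.8]
opening: 0.0304
finger_force: 50.1
time: 18.68
tcp_pos: [0.4324, 0.304, 0.0256]
tcp_rot: [180.0, -0.0, 99.2]
ft_force: [-0.1, 0.2, -1.9]
opening: 0.0304
finger_force: 50.1
```

In the tool's units: 0.002 m is 0.08, 0.001 m is 0.04.

```bash
echo '[[0.01, 0, 0, 0.04, 0], [0.01, 0, 0, 0.08, 0], [0.01, 0, 0, 0.08, 0]]' | python3 jog.py; echo '[[0.01, 0, 0, 0.04, 0], [0.01, 0, 0, 0.06, 0], [0.01, 0, 0, 0.06, 0]]' | python3 jog.py
```

```text
time: 18.93
tcp_pos: [0.4321, 0.3039, 0.0233]
tcp_rot: [-180.0, 0.0, 99.2]
ft_force: [0.4, -0.0, -1.9]
opening: 0.0306
finger_force: 50.1
time: 19.18
tcp_pos: [0.4323, 0.3041, 0.0225]
tcp_rot: [180.0, -0.0, 99.2]
ft_force: [-1.9, -0.8, 4.2]
opening: 0.0301
finger_force: 50.7
```

Contact with the floor, so I'll release, rise and move clear.

```bash
echo '[[0.05, 0, 0, -0.04, 0], [0.05, 0, 0, -0.04, 0], [0.05, 0, 0, -0.04, 0], [0.05, 0, 0, -0.04, 0], [0.05, 0, 0, -1.2, 0], [0.05, 0, 0, -2.8, 0], [0.05, 0, 0, -4.4, 0], [0.05, 0, 0, -6, 0]]' | python3 jog.py; echo '[[0.05, 6, 0.8, -2, 0], [0.05, 6, 0.8, -2, 0], [0.05, 6, 0.8, -2, 0], [0.05, 8, 0.8, -2, 0], [0.05, 8, 0.8, -2, 0], [0.05, 8, 0.8, -2, 0], [0.05, 8, 0.8, -2, 0], [0.05, 8, 0.8, -2, 0]]' | python3 jog.py
python3 - <<'E'
from h import *
v=np.zeros((560,800,3),np.uint8)
t=ctrl.get_image("top");s=ctrl.get_image("side")
v[:, :400]=cv2.resize(s[120:400,185:385],(400,560))
v[:200,400:]=cv2.resize(t[220:320,100:300],(400,200));v[200:400,400:]=cv2.resize(t[220:320,250:450],(400,200))
cv2.imwrite("pics/end.png",v[:,:,::-1])
E
```

```text
time: 19.85
tcp_pos: [0.4317, 0.3038, 0.1735]
tcp_rot: [-180.0, 0.0, 99.2]
ft_force: [1.8, -0.2, 0.6]
opening: 0.0501
finger_force: 0.0
time: 20.52
tcp_pos: [0.4199, 0.5044, 0.2215]
tcp_rot: [-180.0, 0.0, 99.2]
ft_force: [-0.0, -1.2, -0.0]
opening: 0.0499
finger_force: 0.0
```

View pics/end.png

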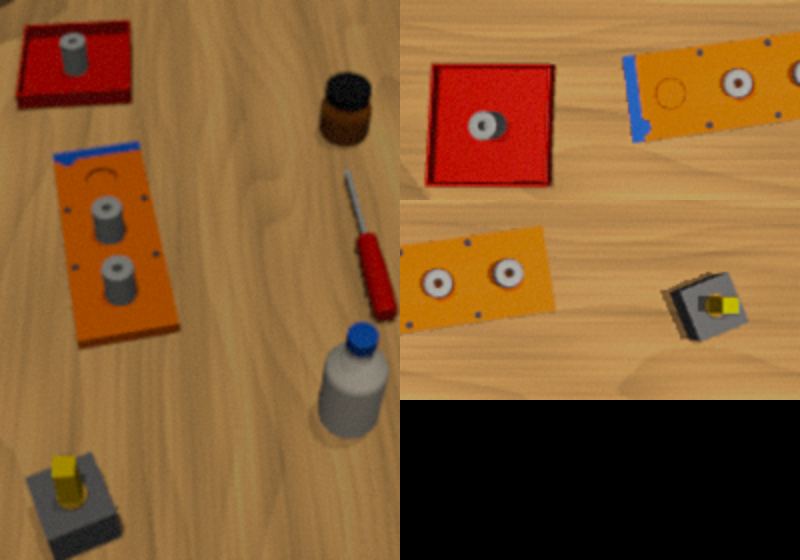

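The final view shows the blind pillar upright in the red tray, the other two in their nests, the gauge upright in its stand, and the bottle, jar and screwdriver undisturbed.

```bash
python3 -c "
from workcell import ctrl
print(ctrl.sign_off())"
```

```text
the job is handed in; nothing more can be done
None
```

The job is handed in at about 20.5 s: I gauged all three pillars from the blue end, found the one in nest 1 blind, put the gauge back in its stand, and stood that pillar upright in the red tray.

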